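# Set a tripod leg to its length mark and lock the cam lever

## Robot

A 6-joint arm with a two-finger parallel gripper is mounted at the origin on the work surface. World frame = base frame: x ahead of the robot, y to its left, z up, the work surface at z = 0. Lengths are in mm, angles in rad, forces in N, time in s.
With the tool pointing down it reaches from about 200 to 875 mm from the base axis. Payload 3.4 kg.
Tool frame: the origin (TCP) lies at the very end of the fingers, on their centre line; the grasp point (between the pads) lies 19 mm behind it (r.hold_point_z is the distance from the TCP to the grasp point, in mm); y points along the fingers, z is the direction in which the jaws open and shut, and the axes are right-handed (so a half turn about y gives the same grasp; the last joint's range is limited). The gripper opens to 94 mm and grips with 3 to 60 N. Pads are 16 mm wide; open, the fingers measure 119 mm over their backs; the gripper's body (75 mm by 177 mm) begins 78 mm behind the grasp point.
Start: joints at [0.979, 0.276, 1.505, -0, 1.361, -0.121], TCP at [260.842, 512.471, 205.493] pointing down, gripper open.
Joint ranges: [-2.89, 2.89], [-0.75, 2.08], [0.22, 2.7], [-1.18, 4.32], [0.11, 2.71], [-2.7, 2.7]. Speed limits (rad/s): [2.57, 2.57, 3.14, 3.14, 3.14, 3.14].

## Interface

Orientations are given as [roll, pitch, yaw] about the fixed x, y, z axes, in that order (R = Rz(yaw) Ry(pitch) Rx(roll)).
In Python, from bench import r gives the robot as it stands. The module is installed in compiled form; this text tells all that it offers. Calls block until the motion is done:
- r.move_pose(position, orientation): joint-space move of the TCP to a pose.
- r.move_linear(position, orientation=None, rate=150, guard=None): straight line of the TCP; orientation=None keeps the orientation; rate is the mean speed in mm/s. With guard (N) it stops when the force on the tool has changed by that much, and returns True; else False.
- r.movej(angles): joint-space move.
- r.set_gripper(opening, grip_force=None): finger opening in mm; grip_force is the grip in N (None keeps the last); returns when the fingers have stopped.
- r.wait(seconds).
- r.inverse_kinematics(position, orientation): joint angles nearest the present ones, or None.
- r.sense(): the state.
- r.read_camera(name): name is "side" or "top" or "wrist"; returns a dict with "frame" (400x640x3 uint8, red, green, blue), "depth" (400x640 float32, mm along the optical axis (not along the pixel's ray), 0 where there is no reading), "K" (3x3 intrinsics, pixels), "D" ([k1, k2, p1, p2, k3] as OpenCV has them; the pictures are not rectified), "pose" (4x4, takes a point from camera to world coordinates); the wrist camera has in their place "tool_from_camera" (4x4, takes a point from camera to tool coordinates, whose origin is the TCP and whose axes are the tool frame's). Camera axes: x right, y down, z forward; pixel columns grow to the right and rows downward; lengths in mm; the calibration is good to about 2 mm. A picture is of the moment at which its call begins: read the wrist's pose just before it.
A pose or a line that the arm cannot do raises r.Unreachable and nothing moves.
- r.hand_in(): hands the job in, once; it reports no verdict.
Trained networks look in a picture, given as the dict that the camera call returned (one of the last four; its "shot" number tells which), for a name from the list of things; names that differ only in an ending like _2 or _b are one class to them, and where a whole thing is asked for, a point or a joint stands for the part that bears it (a point fixed in the world has none). Each returns a list of dicts, best first, with "conf" (0 to 1); they miss things now and then, are a little off and sometimes report something else, mostly with a low value. They report only what shows in the picture. A call takes as long as a camera call.
- r.search_frame(picture, label): "bbox" ([left, top, right, bottom] in pixels, round what is visible of it).
The state is a dict: "time_s": time; "qpos": joint angles; "joint_vel": joint speeds; "effort": joint torques, N m; "tool_pos": TCP position; "eef_rot": TCP orientation; "force": force on the tool from outside, world axes, zero at the start; "ft_torque": the same for the moment, N m; "gripper_width": finger opening in mm.
Only numpy, scipy, OpenCV 4.12 (cv2) and the standard library are available. Lean on these libraries where they do the work, as an engineer would, in place of code of your own. Each camera call takes 0.05 s, during which the arm holds its last target.

## Task

First turn the black trim knob on the leg-setting jig back to its zero stop. Then push the spring-loaded sliding leg out by its crossbar foot until the foot's index blade stands right over the ridge of the mark rider, lever still open, and, holding it there, squeeze the cam lever flat against the leg; never close the lever while the leg is away from the mark. Finish still gripping the leg at the mark with the lever shut - do not let go - and leave everything else on the bench undisturbed.

Things in the scene. Friction and masses are not known exactly. Their poses are not given: they have to be found in the camera images.
- jig: Leg-setting jig fixed to the bench: dark steel base plate 430 x 155 x 12 mm. Origin on the bench under the leg's axis, midway along the plate, which reaches 95 mm to its -y and 60 mm to its +y side. +x is the way the leg slides out (within 0.3 rad of world +y), z up. The knob stands at x = -175 mm on a grey housing 75 x 90 mm, top 42 mm above the bench.
- tube_end (a point): End of the fixed guide tube, on the leg's axis, 75 mm above the bench, at jig x = 30 mm. The tube, 28 mm thick (end collar 36 mm), runs back from here to jig x = -85 mm, held in two grey clamp posts up to 44 mm wide, top 94 mm above the bench.
- trim (a joint): Angle of the trim knob in rad: 0 is its zero stop (hard stop); grows clockwise seen from above, starts between 0.6 and 1.35. So turn it counter-clockwise seen from above by this angle. Friction about 0.03 N m; stays where left.
- trim_grip (a point): Point on the knob's vertical axis at the height to grip (79 mm above the bench). The grip is an upright bar 42 mm long, 14 mm thick, from 54 to 86 mm above the bench, on a 44 mm disc. Its x axis runs along the bar and turns with the knob; at zero the bar is parallel to the jig's x axis, its white line at the end towards jig -x.
- leg: The sliding leg; moves along the jig's x only, up to 110 mm out. Origin on its axis, 75 mm above the bench, in the mid-plane of the crossbar foot; axes as the jig's. Starts fully in, origin at jig x = 100 mm. A spring pulls it in: 4 N at home, 0.4 N more per 10 mm, plus 0.5 N friction. The shut lever does not take up this pull: an unheld leg slides home.
- foot_face (a point): Middle of the foot's inner face, leg x = -5 mm: push here outward (+x) with both fingers, one each side of the grip block. The foot is a plate 10 mm thick along x, 104 mm wide along y, 44 mm high (53 to 97 mm above the bench), with a rubber facing 5 mm thick on its outer side.
- grip_block (a point): Middle of the black grip block, on the leg's axis, leg x = -35 mm. The block spans leg x = -65 to -5, y = -6 to +14, z = -12 to +12 mm. With the lever shut, block and lever together are 28 mm thick, y = -14 to +14 mm, so jaws closing along y should be centred on the leg's axis.
- lever (a joint): Angle of the cam lever, rad: 0 shut flat on the grip block, 0.35 its open stop; starts 0.30 to 0.35. Steel bar 48 mm long, 8 thick, 22 high on the leg's -y side; vertical pivot at leg x = -58, y = -6 mm, free end towards the foot; open, that end stands out to about y = -31 mm. Shuts towards +y with about 3 N at the end; stays where left.
- lever_tip (a point): Free end of the cam lever, outer face, at mid-height: at leg x = -10, y = -14, z = 0 mm when shut.
- leg_index (a point): Lower end of the steel index blade (3 mm thick) hanging from the -y end of the leg's foot, in the foot's mid-plane: at x = 0, y = -57, z = -36 mm in the leg's frame, 39 mm above the bench.
- rider: Mark rider fixed on the jig's plate on its -y side: block 24 (x) x 36 (y) x 16 mm with a steel ridge 3 mm wide along y on top, 34 mm above the bench: the length mark. Origin under the ridge's middle on the plate, 67 mm from the leg's axis; axes as the jig's. The mark is met when blade and ridge are at the same jig x, 40 to 85 mm out from home.
- wrench: Bystander: steel wrench 190 mm long lying on the bench to the robot's left, by the leg's end of the jig. Origin at its underside.
- level: Bystander: yellow level 300 x 22 x 50 mm beyond the jig. Origin at the centre of its underside.
- pot: Bystander: white ceramic pot, rim radius 55, 95 mm high, two side handles, to the robot's right. Origin at the centre of its underside.
- punch: Bystander: steel punch 135 mm long, 12 mm thick, to the robot's right. Origin under the middle of its shank.
- dispenser: Bystander: grey push dispenser 72 mm across, 180 mm high, to the robot's left. Origin at the centre of its underside.
- jar: Bystander: glass jar 70 mm across, 90 mm high, to the robot's left. Origin at the centre of its underside.
- spare_ring: Bystander: black rubber ring 30 mm across, 14 mm high, lying loose on the jig's plate beside the guide tube, on its -y side. Origin at the centre of its underside.

How it is judged:
By the outcome, as a careful person would: the job done as asked, in the order asked, and still so for the second after the job is handed in, while the arm keeps its last pose, push and grip.
It also fails if it takes over 45 s, if anything falls off the work surface, if the arm or the gripper's body presses on something with over 40 N, if the wrist force passes 120 N, or if a joint passes its speed limit or range.

## Working session

There is one attempt and no reset: what is moved stays moved. The work goes in short steps, each a Python script; the robot and the scene stay as the last script left them, time stands still between calls to the robot, and variables do not carry over. Pictures are saved under pics/ and viewed, and the job is handed in when it is done.

```bash
mkdir -p pics; cat > h.py <<'E'
import numpy as np, cv2
from bench import r
def save(p,n):
    cv2.imwrite(f'pics/{n}.png',cv2.cvtColor(p['frame'],cv2.COLOR_RGB2BGR))
E
python3 - <<'E'
from h import *
s=r.sense();print(s)
for n in ['side','top','wrist']:
    p=r.read_camera(n);save(p,n+'0');np.save(f'pics/{n}0.npy',p,allow_pickle=True)
    print(n,p['K'],p['D'],p.get('pose',p.get('tool_from_camera')))
    for l in ['jig','rider','trim','leg','lever','spare_ring','grip_block']:
        print(l,[(np.round(d['bbox']),round(d['conf'],2)) for d in r.search_frame(p,l)[:2]])
E
```

```text
{'time_s': 0.0, 'qpos': array([ 9.79024468e-01,  2.76573511e-01,  1.50611010e+00, -9.38746664e-06,
        1.36070342e+00, -1.20981715e-01]), 'joint_vel': array([-0.00119933, -0.00124415, -0.00103251, -0.00095217,  0.00075272,
       -0.00095181]), 'effort': array([-7.61113533e-04, -4.04575789e+01, -2.37232751e+01,  7.00963475e-02,
        3.45323374e-02, -1.21114681e-04]), 'tool_pos': array([260.49480417, 511.97273986, 204.6261831 ]), 'eef_rot': array([-1.57257870e+00,  2.07447126e-04, -4.70788362e-01]), 'force': array([0.38050565, 0.69599625, 0.16162022]), 'ft_torque': array([ 0.04805676, -0.02723898,  0.01310013]), 'gripper_width': 93.68969890944375}
side [[424.5326994    0.         320.80733233]
 [  0.         424.5326994  204.62547618]
 [  0.           0.           1.        ]] [-0.0625652  0.         0.         0.         0.       ] [[ 9.38407170e-01 -1.66989739e-01  3.02500265e-01  2.33799207e+02]
 [-3.45461951e-01 -4.70983831e-01  8.11683603e-01 -8.86282579e+02]
 [ 6.92990056e-03 -8.66192045e-01 -4.99663205e-01  6.34032717e+02]
 [ 0.00000000e+00  0.00000000e+00  0.00000000e+0
[... 1037 characters left out ...]
229.]), 0.86)]
lever [(array([313., 203., 331., 210.]), 0.48)]
spare_ring [(array([306., 188., 333., 226.]), 0.23)]
grip_block [(array([305., 189., 335., 229.]), 0.96)]
wrist [[282.94459528   0.         319.28261376]
 [  0.         282.94459528 195.77365795]
 [  0.           0.           1.        ]] [-0.00758446  0.          0.          0.          0.        ] [[-7.78725264e-05  9.74215762e-01  2.25618355e-01 -6.48657591e+01]
 [ 1.58620151e-03 -2.25617951e-01  9.74214568e-01 -1.78720965e+02]
 [ 9.99998739e-01  4.33740725e-04 -1.52773307e-03 -2.00909855e-01]
 [ 0.00000000e+00  0.00000000e+00  0.00000000e+00  1.00000000e+00]]
jig []
rider []
trim []
leg []
lever []
spare_ring []
grip_block []
```

View pics/side0.png

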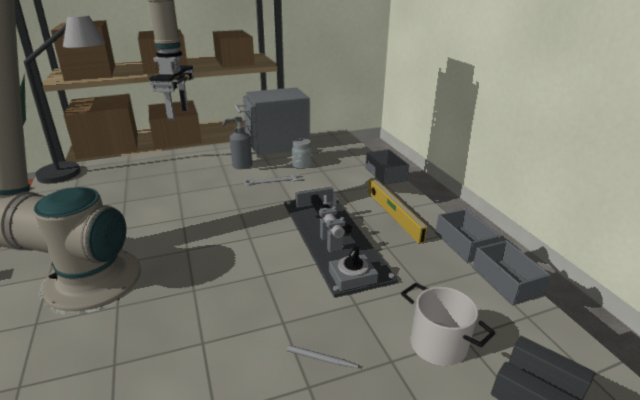

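View pics/top0.png

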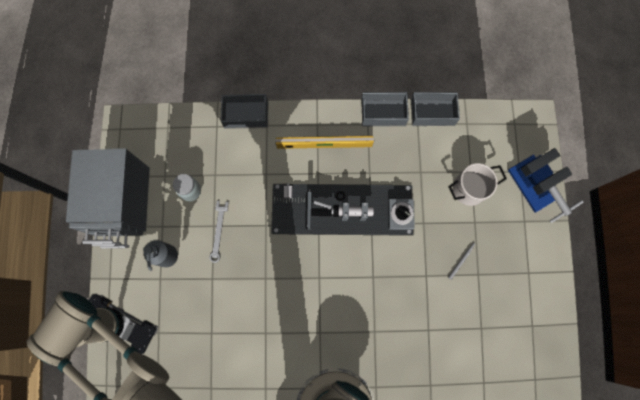

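View pics/wrist0.png

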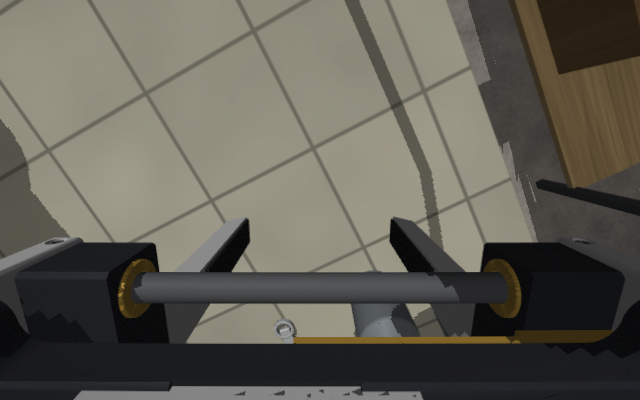

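```bash
cat >> h.py <<'E'
def ray(p,uv,T=None):
    T=p['pose'] if T is None else T
    n=cv2.undistortPoints(np.array(uv,float).reshape(-1,1,2),p['K'],p['D']).reshape(-1,2)
    d=np.c_[n,np.ones(len(n))]@T[:3,:3].T
    return T[:3,3],d
def at_z(p,uv,z,T=None):
    o,d=ray(p,uv,T); return o+d*((z-o[2])/d[:,2])[:,None]
def proj(p,X,T=None):
    T=p['pose'] if T is None else T
    Ti=np.linalg.inv(T); 
    return cv2.projectPoints(np.array(X,float).reshape(-1,1,3),cv2.Rodrigues(Ti[:3,:3])[0],Ti[:3,3],p['K'],p['D'])[0].reshape(-1,2)
from scipy.spatial.transform import Rotation as Rn
def tcpT(s=None):
    s=s or r.sense(); T=np.eye(4);T[:3,:3]=Rn.from_euler('xyz',s['eef_rot']).as_matrix();T[:3,3]=s['tool_pos'];return T
def crop(p,n,x0,y0,x1,y1,k):
    f=cv2.cvtColor(p['frame'],cv2.COLOR_RGB2BGR)[y0:y1,x0:x1]
    cv2.imwrite(f'pics/{n}.png',cv2.resize(f,None,fx=k,fy=k,interpolation=cv2.INTER_CUBIC))
E
python3 - <<'E'
from h import *
p=np.load('pics/top0.npy',allow_pickle=True).item()
crop(p,'top0c',265,170,425,245,5)
P=at_z(p,[(273,184),(412,184),(414,235),(272,234)],12);print(P)
T=tcpT();print(T.round(3))
E
```

```text
[[ 664.5996982   179.9112329    12.        ]
 [ 659.46291967 -247.34771551   12.        ]
 [ 501.43181991 -245.74083568   12.        ]
 [ 510.22773091  182.00187497   12.        ]]
[[ 8.91000e-01  0.00000e+00  4.54000e-01  2.60833e+02]
 [-4.54000e-01  0.00000e+00  8.91000e-01  5.12474e+02]
 [ 0.00000e+00 -1.00000e+00  0.00000e+00  2.05485e+02]
 [ 0.00000e+00  0.00000e+00  0.00000e+00  1.00000e+00]]
```

View pics/top0c.png

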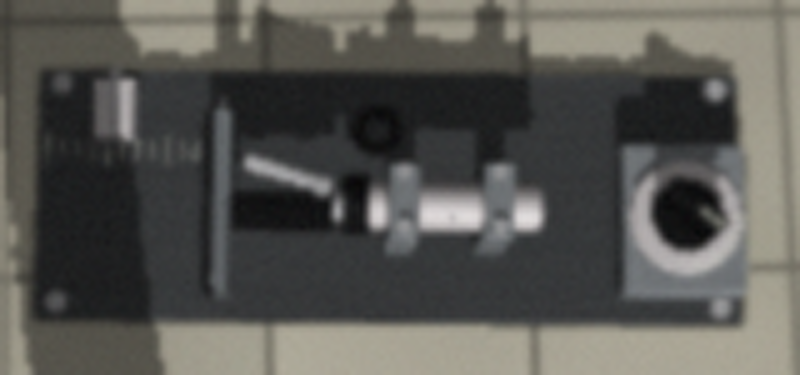

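```bash
cat >> h.py <<'E'
def ori(a):
    # tool down, tool z (jaw axis) horizontal at world angle a
    z=np.array([np.cos(a),np.sin(a),0]);y=np.array([0,0,-1.]);x=np.cross(y,z)
    return Rn.from_matrix(np.c_[x,y,z]).as_euler('xyz')
E
python3 - <<'E'
from h import *
for a in (0,np.pi,-2.4,-.7,.7,2.4):
  for pos in ([570,-200,200],[565,50,260],[566,120,56]):
    q=r.inverse_kinematics(pos,ori(a)); print(round(a,2),pos,None if q is None else np.round(q,2))
r.move_pose([570,-60,280],ori(np.pi))
s=r.sense();p=r.read_camera('wrist');p['T']=tcpT(s)@p['tool_from_camera'];save(p,'w1');np.save('pics/w1.npy',p,allow_pickle=True)
print(s['time_s'],s['tool_pos'])
E
```

```text
0 [570, -200, 200] [-0.45  0.32  1.45  0.    1.37 -0.45]
0 [565, 50, 260] [-0.03  0.24  1.42  0.    1.48 -0.03]
0 [566, 120, 56] [ 0.09  0.4   1.72 -0.    1.03  0.09]
3.14 [570, -200, 200] [-0.45  0.32  1.45 -0.    1.37  2.69]
3.14 [565, 50, 260] None
3.14 [566, 120, 56] None
-2.4 [570, -200, 200] [-0.45  0.32  1.45  0.    1.37  1.95]
-2.4 [565, 50, 260] [-0.03  0.24  1.42 -0.    1.48  2.37]
-2.4 [566, 120, 56] [ 0.09  0.4   1.72 -0.    1.03  2.49]
-0.7 [570, -200, 200] [-0.45  0.32  1.45 -0.    1.37  0.25]
-0.7 [565, 50, 260] [-0.03  0.24  1.42 -0.    1.48  0.67]
-0.7 [566, 120, 56] [ 0.09  0.4   1.72 -0.    1.03  0.79]
0.7 [570, -200, 200] [-0.45  0.32  1.45  0.    1.37 -1.15]
0.7 [565, 50, 260] [-0.03  0.24  1.42  0.    1.48 -0.73]
0.7 [566, 120, 56] [ 0.09  0.4   1.72  0.    1.03 -0.61]
2.4 [570, -200, 200] None
2.4 [565, 50, 260] [-0.03  0.24  1.42  0.    1.48 -2.43]
2.4 [566, 120, 56] [ 0.09  0.4   1.72  0.    1.03 -2.31]Traceback (most recent call last):
  File "<stdin>", line 5, in <module>
bench.Unreachable: the arm cannot take that pose within its joint ranges
```

```bash
cat >> h.py <<'E'
def shoot(n):
    s=r.sense();p=r.read_camera('wrist');p['T']=tcpT(s)@p['tool_from_camera'];save(p,n);np.save(f'pics/{n}.npy',p,allow_pickle=True);print(s['time_s'],s['tool_pos'],s['eef_rot']);return p
def load(n): return np.load(f'pics/{n}.npy',allow_pickle=True).item()
E
python3 - <<'E'
from h import *
r.move_pose([580,30,220],ori(0)); r.wait(.15)
p=shoot('w1')
for l in ['rider','lever','leg','spare_ring','jig','grip_block']:
    print(l,[(np.round(d['bbox']),round(d['conf'],2)) for d in r.search_frame(p,l)[:2]])
r.move_pose([570,-225,220],ori(0)); r.wait(.15)
p=shoot('w2')
for l in ['trim','leg','jig']:
    print(l,[(np.round(d['bbox']),round(d['conf'],2)) for d in r.search_frame(p,l)[:2]])
E
```

```text
3.425 [579.88544515  30.97676739 220.02787196] [-1.57079675e+00  2.00394139e-04 -1.56929400e+00]
rider [(array([352.,  85., 387., 112.]), 0.64)]
lever [(array([313., 167., 337., 210.]), 0.88)]
leg [(array([267., 143., 365., 215.]), 0.76)]
spare_ring [(array([342., 209., 359., 226.]), 0.63), (array([300., 332., 318., 335.]), 0.33)]
jig [(array([263.,  56., 390., 345.]), 0.58)]
grip_block [(array([266., 146., 369., 215.]), 0.9)]
4.925 [ 570.35102485 -223.30504974  220.17379314] [-1.57053910e+00  4.37707505e-04 -1.56865340e+00]
trim [(array([300., 151., 332., 188.]), 0.94)]
leg [(array([480.,   0., 533., 112.]), 0.67), (array([332., 301., 419., 338.]), 0.62)]
jig [(array([270.,   0., 400., 198.]), 0.56)]
```

View pics/w1.png

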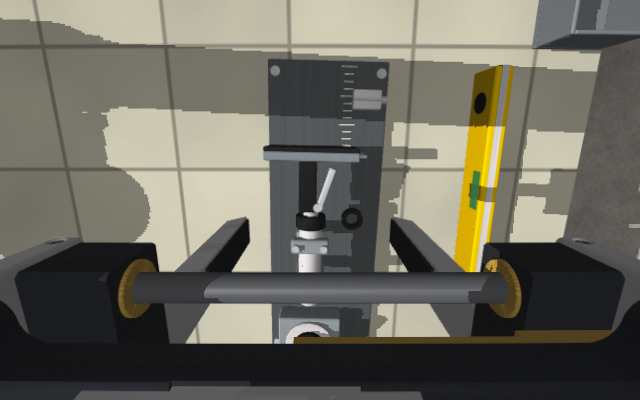

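View pics/w2.png

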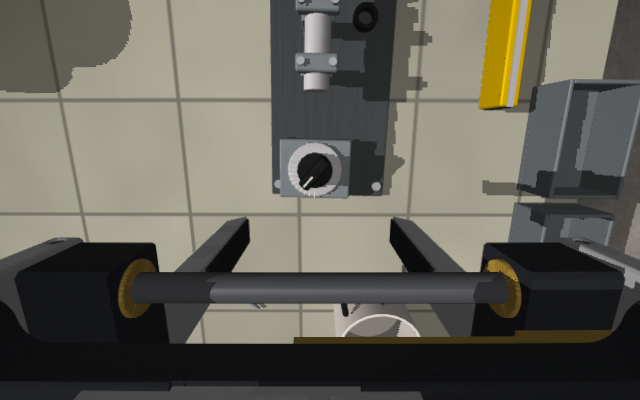

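```bash
python3 - <<'E'
from h import *
p=load('w2'); crop(p,'w2c',260,120,400,210,5.5 if 0 else 5)
p=load('w1'); crop(p,'w1c',255,50,400,165,5)
E
```

```text
(no output)
```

View pics/w2c.png

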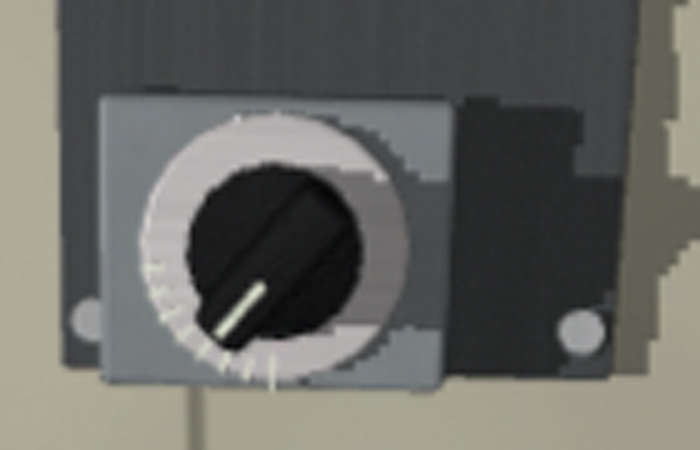

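View pics/w1c.png

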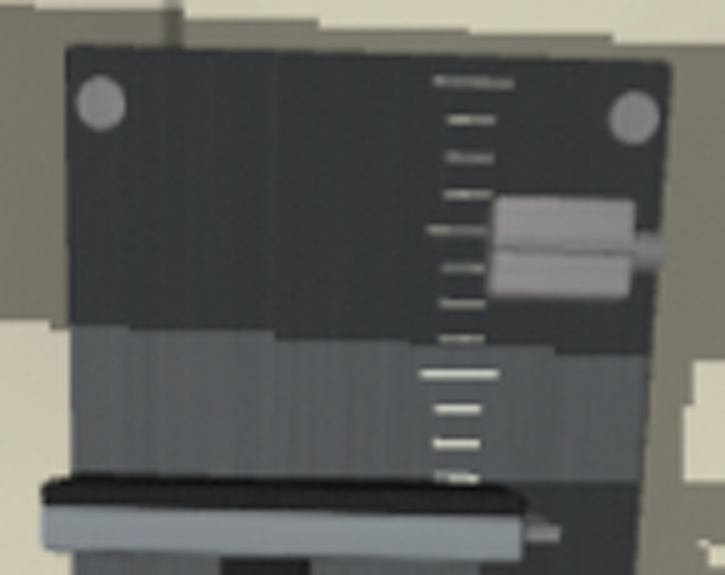

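```bash
cat > m1.py <<'E'
from h import *
p1=load('w1');p2=load('w2')
A=at_z(p1,[(268.4,59.4),(389,63)],12,p1['T']);B=at_z(p2,[(272.6,193.4),(382,195.6)],12,p2['T'])
print(A,B)
print('len',np.linalg.norm(A[0]-B[0]),np.linalg.norm(A[1]-B[1]),'w',np.linalg.norm(A[0]-A[1]),np.linalg.norm(B[0]-B[1]))
C=(A.sum(0)+B.sum(0))/4
ex=(A.mean(0)-B.mean(0));ex/=np.linalg.norm(ex);ey=np.cross([0,0,1],ex)
yaw=np.arctan2(ex[1],ex[0]);O=C+17.5*ey
yawL=[np.arctan2(*(A[i]-B[i])[[1,0]]) for i in (0,1)]
print('yaw',yaw,yawL,'O',O)
for nm,uv,z in [('disc',(260+274/5,120+251/5),54)]:
    print(nm,at_z(p2,[uv],z,p2['T']))
L=at_z(p2,[(260+222/5,120+335/5),(260+263/5,120+286/5)],86,p2['T']);d=L[0]-L[1]
print('line',L,'line dir',np.arctan2(d[1],d[0]))
K=O-175*ex; print('knob pred',K)
# trim: clockwise from -ex
print('trim',(np.arctan2(-ex[1],-ex[0])-np.arctan2(d[1],d[0])))
# ring angle via line to axis
f=L[0]-K; print('trim2',np.arctan2(-ex[1],-ex[0])-np.arctan2(f[1],f[0]))
# tops by depth
def pt(p,u,v):
    z=p['depth'][int(v),int(u)]; n=cv2.undistortPoints(np.array([[[u,v]]],float),p['K'],p['D'])[0,0]
    return (p['T']@np.array([n[0]*z,n[1]*z,z,1]))[:3]
for n,p,u,v in [('knobtop',p2,316,168),('plate',p1,300,80),('ridgeL',p1,357,99),('ridge',p1,368,99),('ridge',p1,378,99),('disc',p2,300,174),('table',p1,200,300)]: print(n,pt(p,u,v))
# ridge endpoints
R=at_z(p1,[(255+495/5,50+248/5),(255+632/5,50+248/5)],34,p1['T']);
fr=lambda X:np.array([(X-O)@ex,(X-O)@ey])
print('ridge',R,[fr(x) for x in R])
F=at_z(p1,[(255+43/5,50+505/5),(255+521/5,50+515/5)],97,p1['T']);print('foot inner top',[fr(x) for x in F])
print('foot expected inner x=95, y +52..-52')
E
python3 m1.py
```

```text
[[514.97670361 182.49994793  12.        ]
 [667.66500762 178.50965775  12.        ]] [[ 504.67268099 -245.43366007   12.        ]
 [ 658.18460614 -248.22563449   12.        ]]
len 428.0576430018152 426.84058810132706 w 152.7404353690236 153.5373123551799
yaw 1.5476518186206765 [np.float64(1.546722424256558), np.float64(1.5485838629771433)] O [568.87943648 -32.75742949  12.        ]
disc [[ 564.57353844 -206.72973355   54.        ]]
line [[ 553.35128486 -221.33828575   86.        ]
 [ 562.63198978 -210.14160568   86.        ]] line dir -2.2629006829629157
knob pred [ 564.82950914 -207.71056061   12.        ]
trim 0.6689598479937988
trim2 0.67684474889972
knobtop [ 566.43571698 -199.83827175   85.72350216]
plate [554.57131563 158.13770981  11.43178887]
ridgeL [625.8174636  132.81348657  32.99464071]
ridge [639.26459263 132.78801672  33.54165095]
ridge [651.439864   132.75850566  34.12314942]
disc [ 546.46167874 -211.25873044   55.3871454 ]
table [549.09572903  52.94540671 333.9249908 ]
ridge [[622.03032297 132.0023666   34.        ]
 [655.67305005 132.0798974   34.        ]] [array([165.94571106, -49.32370749]), array([166.80179596, -82.95563005])]
foot inner top [array([105.48921088,  50.60260994]), array([105.89456144, -50.50031784])]
foot expected inner x=95, y +52..-52
```

```bash
python3 - <<'E'
from h import *
r.set_gripper(60,25)
r.move_pose([564.7,-207.2,120],ori(-.692))
r.move_linear([564.7,-207.2,60],rate=120)
r.set_gripper(0,25)
s=r.sense();print(s['time_s'],s['gripper_width'],s['force'],s['ft_torque'],s['tool_pos'],s['eef_rot'])
for da in (.3,.55,.65,.71):
    r.move_pose([564.7,-207.2,60],ori(-.692+da)); r.wait(.1)
    s=r.sense();print(da,s['time_s'],s['gripper_width'],s['force'].round(2),s['ft_torque'].round(3),s['eef_rot'].round(4),s['qpos'][5])
E
```

```text
7.9667 13.566304220990068 [-0.43399455  1.69902506  2.07739312] [0.1760288  0.45524653 0.00411943] [ 564.02213928 -206.74255403   60.00314211] [-1.57234185e+00 -2.30551970e-04 -2.26276026e+00]
0.3 8.4583 13.746075144062221 [-2.43  2.08  3.75] [0.315 0.605 0.028] [-1.5720e+00  2.0000e-04 -1.9649e+00] -0.07321781479618475
0.55 8.9083 13.634856076863867 [-3.58  3.14  3.39] [ 0.38   0.643 -0.007] [-1.5716e+00  5.0000e-04 -1.7156e+00] -0.32250381371299003
0.65 9.2583 13.5240446629755 [-3.23  2.93  4.12] [0.501 0.726 0.038] [-1.5714e+00  5.0000e-04 -1.6156e+00] -0.4225965524393136
0.71 9.6083 13.932316301602118 [-3.83  3.39  4.11] [ 0.575  0.81  -0.421] [-1.5712e+00  7.0000e-04 -1.5553e+00] -0.4830432945031034
```

```bash
python3 - <<'E'
from h import *
r.set_gripper(60)
r.move_linear([564.7,-207.2,125],rate=200)
r.move_pose([580,-225,200],ori(-.023)); r.wait(.1)
p=shoot('w3'); crop(p,'w3c',260,100,400,210,5)
E
```

```text
11.4417 [ 578.39322246 -224.08916248  197.33414252] [-1.5755144   0.00245617 -1.59372716]
```

View pics/w3c.png

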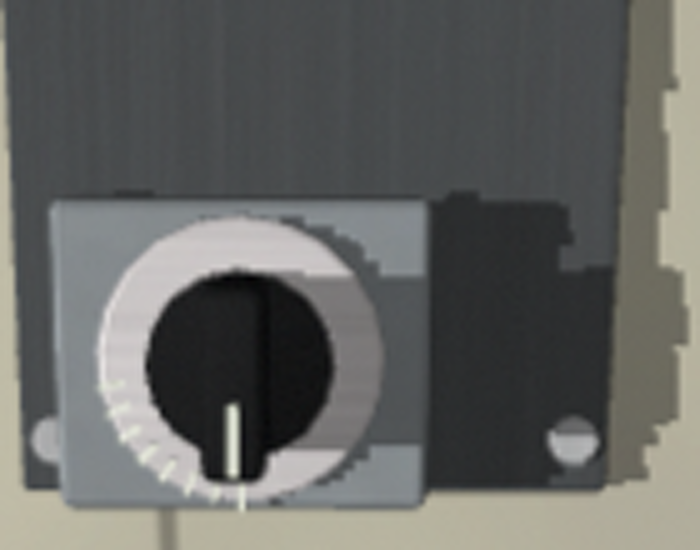

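```bash
cat >> h.py <<'E'
yaw=1.5477;ex=np.array([np.cos(yaw),np.sin(yaw),0]);ey=np.array([-ex[1],ex[0],0]);O=np.array([568.9,-32.2,0])
def W(jx,jy,z): return O+ex*jx+ey*jy+np.array([0,0,z])
def J(X): X=np.asarray(X)-O; return np.array([X@ex,X@ey,X[2]])
A0=yaw-np.pi/2
E
python3 - <<'E'
from h import *
r.set_gripper(78,25)
r.move_pose(W(82,0,170),ori(A0)); r.wait(.2)
p=shoot('w4'); crop(p,'w4c',220,20,420,240,3)
print(J(r.sense()['tool_pos']))
E
```

```text
13.2667 [571.27402787  48.40815685 170.05820949] [-1.57047393e+00 -3.15000102e-04 -1.59581999e+00]
[ 80.78641801  -0.42129551 170.03336132]
```

View pics/w4c.png

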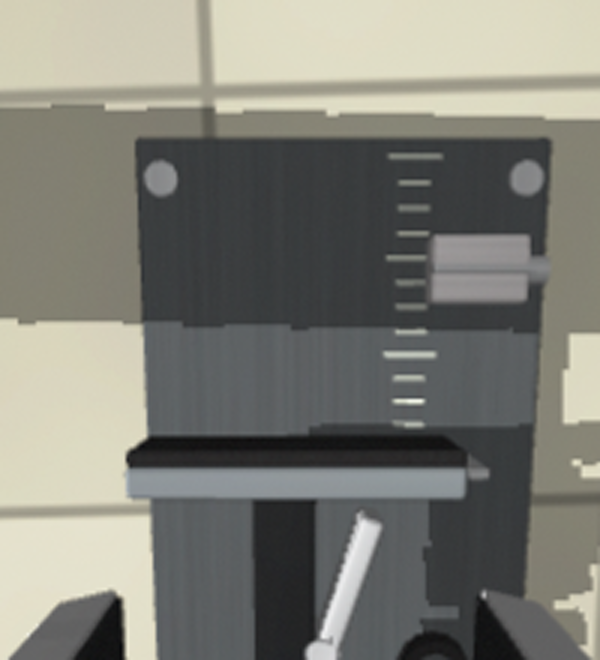

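```bash
python3 - <<'E'
from h import *
p=load('w4')
print(J(at_z(p,[(380,20+268/3)],34,p['T'])[0]),J(at_z(p,[(319,20+466/3)],97,p['T'])[0]),J(at_z(p,[(220+484/3,20+473/3)],46,p['T'])[0]))
r.move_linear(W(82,0,56),rate=120); r.wait(.1)
s=r.sense();print(s['time_s'],J(s['tool_pos']),s['force'])
r.move_linear(W(115,0,56),rate=40); r.wait(.1)
s=r.sense();print(s['time_s'],J(s['tool_pos']),s['force'])
p=shoot('w5')
E
```

```text
[166.56748113 -65.27554903  34.        ] [105.53297449  -0.16668933  97.        ] [ 94.77355967 -67.55261973  46.        ]
14.5167 [81.99642662 -0.74059345 56.88920116] [1.21928713 0.00424386 0.13413241]
15.5917 [114.22723593  -0.29152588  56.41957691] [-0.75433029 -4.62879234  2.79810548]
15.5917 [571.82944315  81.990038    56.41957691] [-1.57003967 -0.0015981  -1.59373427]
```

View pics/w5.png

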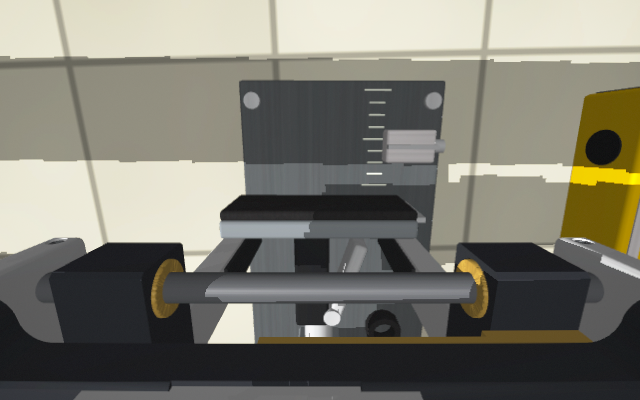

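```bash
python3 - <<'E'
from h import *
r.move_linear(W(149,0,56),rate=40); r.wait(.3)
s=r.sense();print(s['time_s'],J(s['tool_pos']),s['force'])
p=shoot('w6'); crop(p,'w6c',210,60,450,250,3.3 if 0 else 3)
p=r.read_camera('side');save(p,'s6');np.save('pics/s6.npy',p,allow_pickle=True);crop(p,'s6c',270,150,390,240,6)
E
```

```text
16.9417 [147.84467357  -0.32873836  56.40382519] [-0.39062113 -5.87386484  3.06652473]
16.9417 [572.643016   115.5976502   56.40382519] [-1.57005236 -0.00209364 -1.59378859]
```

View pics/w6c.png

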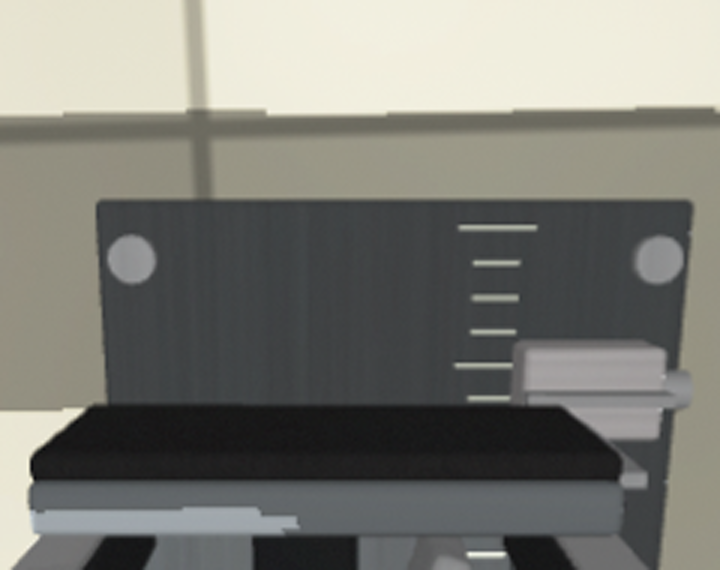

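View pics/s6c.png

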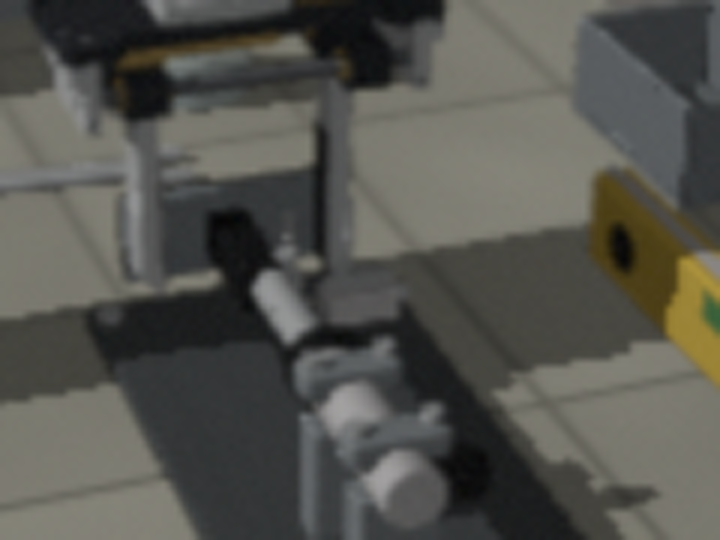

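```bash
python3 - <<'E'
from h import *
p=load('w6');f=lambda c,z:J(at_z(p,[(210+c[0]/3,60+c[1]/3)],z,p['T'])[0]).round(2)
print('steel/rubber +5',f((325,480),97),'inner -5',f((325,535),97))
print('foot ends',f((30,480),97),f((623,480),97))
print('blade low',f((630,457),39),f((640,460),39))
print('ridge front/back',f((600,391),34),f((600,407),34))
print('plate end', f((398,200),12))
for z in (50,53,60,75): print(z,f((635,475),z),f((635,487),z))
d=p['depth']
for r_ in range(208,226): print(r_,d[r_,418:428].round(0),p['frame'][r_,418:428].mean(1).round(0)) 
E
```

```text
steel/rubber +5 [167.8    0.22  97.  ] inner -5 [157.81   0.23  97.  ]
foot ends [167.77  50.56  97.  ] [167.8  -50.62  97.  ]
blade low [154.59 -72.98  39.  ] [153.84 -75.46  39.  ]
ridge front/back [169.76 -66.19  34.  ] [165.78 -66.48  34.  ]
plate end [214.89 -18.13  12.  ]
50 [153.59 -70.4   50.  ] [150.71 -70.64  50.  ]
53 [154.55 -69.26  53.  ] [151.72 -69.5   53.  ]
60 [156.8  -66.61  60.  ] [154.08 -66.84  60.  ]
75 [161.62 -60.93  75.  ] [159.13 -61.14  75.  ]
208 [233. 232. 232. 233. 232. 233. 231. 233. 232. 232.] [66. 66. 67. 67. 66. 66. 65. 65. 65. 67.]
209 [232. 233. 232. 233. 232. 233. 233. 232. 231. 232.] [66. 67. 67. 66. 66. 67. 66. 65. 66. 66.]
210 [232. 232. 232. 233. 233. 232. 232. 232. 233. 232.] [66. 67. 67. 67. 67. 67. 65. 66. 66. 68.]
211 [176. 233. 232. 232. 233. 232. 232. 232. 232. 234.] [82. 66. 67. 67. 66. 66. 65. 65. 67. 67.]
212 [174. 173. 233. 233. 234. 233. 233. 232. 233. 234.] [97. 88. 71. 68. 67. 66. 65. 66. 66. 66.]
213 [172. 172. 171. 233. 233. 233. 233. 233. 233. 232.] [100.  99.  91.  76.  67.  66.  66.  65.  66.  68.]
214 [169. 168. 170. 170. 16
[... 538 characters left out ...]
163. 165. 164. 164. 234. 235.] [143. 143. 143. 144. 144. 146. 146. 125.  68.  66.]
220 [164. 165. 165. 164. 164. 165. 165. 164. 235. 234.] [143. 143. 143. 144. 144. 146. 146. 126.  66.  67.]
221 [  0. 164. 165. 164. 164. 164. 165. 165. 233. 235.] [143. 143. 144. 145. 145. 145. 141. 114.  67.  67.]
222 [235. 235. 235. 234. 235. 233. 234. 235. 235. 235.] [115. 115. 116. 116. 117. 117. 115.  98.  67.  66.]
223 [236. 234. 235. 236. 234. 235. 235. 235. 234. 235.] [76. 78. 77. 78. 78. 77. 77. 74. 66. 67.]
224 [236. 235. 235. 235. 235. 235. 235. 235. 236. 235.] [67. 65. 65. 66. 65. 66. 65. 65. 66. 66.]
225 [236. 237. 236. 234. 235. 237. 235. 235. 235. 236.] [70. 67. 66. 66. 66. 66. 65. 66. 65. 66.]
```

```bash
python3 - <<'E'
from h import *
p=load('w5'); crop(p,'w5c',210,70,460,240,3)
p=load('w2'); 
def prof(n,c0,c1,r0,r1):
    p=load(n) ; print(n,c0,c1,[(r_,int(v)) for r_,v in zip(range(r0,r1),p['frame'][r0:r1,c0:c1].mean((1,2)))])
prof('w1',295,325,55,64); prof('w1',295,325,144,164); prof('w1',358,380,84,112)
prof('w4',285,335,60,72); prof('w4',285,335,160,190); prof('w4',365,392,95,124)
prof('w5',290,350,76,86); prof('w5',290,350,190,240); prof('w5',388,430,126,166)
prof('w6',260,350,122,132); prof('w6',330,400,190,240); prof('w6',395,425,170,206)
E
```

```text
w1 295 325 [(55, 126), (56, 116), (57, 116), (58, 116), (59, 99), (60, 65), (61, 53), (62, 54), (63, 54)]
w1 295 325 [(144, 87), (145, 53), (146, 22), (147, 26), (148, 35), (149, 37), (150, 37), (151, 38), (152, 97), (153, 129), (154, 139), (155, 139), (156, 138), (157, 137), (158, 136), (159, 135), (160, 120), (161, 77), (162, 55), (163, 56)]
w1 358 380 [(84, 54), (85, 54), (86, 54), (87, 54), (88, 54), (89, 89), (90, 128), (91, 137), (92, 135), (93, 137), (94, 138), (95, 137), (96, 137), (97, 132), (98, 126), (99, 120), (100, 112), (101, 128), (102, 137), (103, 134), (104, 134), (105, 137), (106, 137), (107, 135), (108, 120), (109, 88), (110, 62), (111, 55)]
w4 285 335 [(60, 124), (61, 124), (62, 124), (63, 124), (64, 124), (65, 106), (66, 72), (67, 58), (68, 60), (69, 59), (70, 60), (71, 60)]
w4 285 335 [(160, 96), (161, 92), (162, 88), (163, 87), (164, 83), (165, 47), (166, 20), (167, 20), (168, 20), (169, 20), (170, 33), (171, 39), (172, 41), (173, 41), (174, 40), (175, 58), (176, 119), (177, 143), (178, 150), (179, 150), (180, 150), (181, 149), (182, 148), (183, 148), (184, 147
[... 2027 characters left out ...]
17, 31), (218, 31), (219, 30), (220, 65), (221, 83), (222, 94), (223, 99), (224, 101), (225, 103), (226, 103), (227, 103), (228, 102), (229, 102), (230, 102), (231, 101), (232, 101), (233, 101), (234, 100), (235, 100), (236, 99), (237, 92), (238, 76), (239, 79)]
w6 395 425 [(170, 66), (171, 65), (172, 65), (173, 89), (174, 105), (175, 111), (176, 136), (177, 154), (178, 162), (179, 161), (180, 157), (181, 156), (182, 159), (183, 160), (184, 161), (185, 160), (186, 158), (187, 159), (188, 160), (189, 160), (190, 120), (191, 106), (192, 133), (193, 141), (194, 140), (195, 137), (196, 141), (197, 137), (198, 129), (199, 123), (200, 119), (201, 114), (202, 108), (203, 102), (204, 95), (205, 86)]
```

View pics/w5c.png

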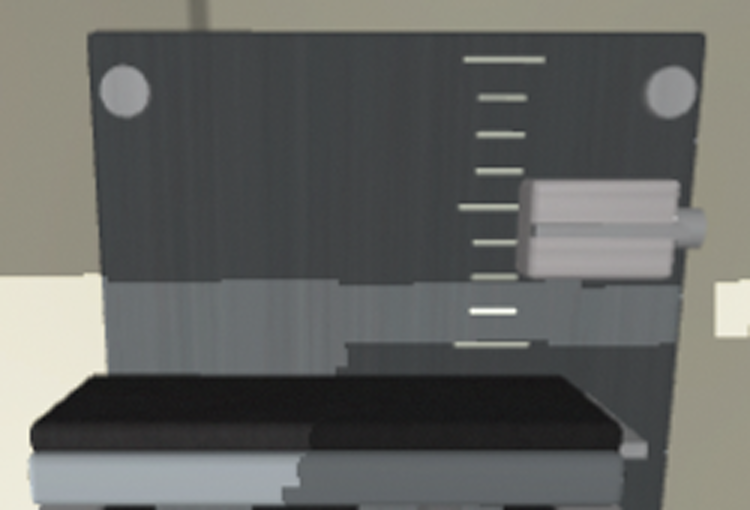

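```bash
python3 - <<'E'
from h import *
D={'w1':[('end',310,59.4,12),('f+5',310,151.85,97),('f-5',310,160.55,97),('rid+12',369,89.15,28)],
'w4':[('end',310,65.45,12),('f+5',310,175.6,97),('f-5',310,185.6,97),('rid+12',378,97.8,28),('rid',378,109,34)],
'w5':[('end',320,80.05,12),('f+5',320,220.4,97),('f-5',320,237.65,97),('rid+12',409,129.55,28),('rid',409,146.2,34)],
'w6':[('end',305,125.95,12),('f+5',365,220.05,97),('f-5',365,237.6,97),('rid+12',410,176,28),('rid',410,193.7,34)]}
for n,L in D.items():
    p=load(n);t=J((p['T']@np.linalg.inv(p['tool_from_camera']))[:3,3])
    print(n,t.round(2),[(a,J(at_z(p,[(u,v)],z,p['T'])[0]).round(2)[0]) for a,u,v,z in L])
E
```

```text
w1 [ 63.41  -9.52 220.03] [('end', np.float64(214.64)), ('f+5', np.float64(105.24)), ('f-5', np.float64(96.07)), ('rid+12', np.float64(178.79))]
w4 [ 80.64  -0.51 170.06] [('end', np.float64(214.72)), ('f+5', np.float64(105.3)), ('f-5', np.float64(96.15)), ('rid+12', np.float64(178.91)), ('rid', np.float64(166.91))]
w5 [114.23  -0.29  56.42] [('end', np.float64(214.82)), ('f+5', np.float64(133.94)), ('f-5', np.float64(124.54)), ('rid+12', np.float64(179.2)), ('rid', np.float64(167.82))]
w6 [147.84  -0.33  56.4 ] [('end', np.float64(215.41)), ('f+5', np.float64(167.78)), ('f-5', np.float64(158.22)), ('rid+12', np.float64(179.32)), ('rid', np.float64(167.25))]
```

```bash
python3 - <<'E'
from h import *
r.move_linear(W(92,0,56),rate=60); r.wait(.15)
for x in np.arange(90,80,-1):
    r.move_linear(W(x,0,56),rate=20); r.wait(.03)
    s=r.sense();print(round(s['time_s'],2),x,J(s['tool_pos']).round(2),s['force'].round(2))
    if abs(s['force'][1])<.8: break
E
```

```text
18.57 90 [90.13 -0.24 56.  ] [ 1.35 -3.57  2.59]
18.86 89 [88.99 -0.25 56.02] [ 1.89 -3.6   1.6 ]
19.14 88 [87.88 -0.23 56.03] [ 1.97 -3.24  1.44]
19.43 87 [86.87 -0.15 56.02] [ 2.49 -4.14  2.78]
19.71 86 [86.4   0.95 55.66] [ 0.22 -2.45  1.8 ]
19.99 85 [85.47  0.8  55.64] [ 0.39 -0.2   0.7 ]
```

```bash
python3 - <<'E'
from h import *
from scipy.signal import find_peaks
for n,c0,c1 in [('w1',346,350),('w4',353,362),('w5',370,382),('w6',370,380)]:
    p=load(n);f=p['frame'][:,c0:c1].mean((1,2))[55:200]
    pk,_=find_peaks(f,prominence=12)
    out=[]
    for k in pk:
        if k<3 or k>len(f)-4: continue
        w=f[k-3:k+4]-min(f[k-3:k+4]);w=np.clip(w-.2*w.max(),0,None);v=55+k+(w*np.arange(-3,4)).sum()/w.sum()
        out.append(round(J(at_z(p,[((c0+c1-1)/2,v)],12.3,p['T'])[0])[0],2))
    print(n,out,np.diff(out).round(2))
E
```

```text
w1 [np.float64(208.18), np.float64(199.14), np.float64(189.97), np.float64(181.13), np.float64(172.32), np.float64(163.02), np.float64(153.98), np.float64(144.36), np.float64(136.21), np.float64(127.18), np.float64(118.05), np.float64(109.98), np.float64(93.75)] [ -9.04  -9.17  -8.84  -8.81  -9.3   -9.04  -9.62  -8.15  -9.03  -9.13
  -8.07 -16.23]
w4 [np.float64(208.25), np.float64(199.01), np.float64(190.11), np.float64(181.01), np.float64(172.3), np.float64(163.21), np.float64(154.29), np.float64(144.32), np.float64(136.25), np.float64(127.38), np.float64(118.25), np.float64(109.88), np.float64(86.89)] [ -9.24  -8.9   -9.1   -8.71  -9.09  -8.92  -9.97  -8.07  -8.87  -9.13
  -8.37 -22.99]
w5 [np.float64(230.29), np.float64(208.26), np.float64(199.29), np.float64(190.35), np.float64(181.41), np.float64(172.42), np.float64(163.34), np.float64(153.99), np.float64(145.33), np.float64(136.92)] [-22.03  -8.97  -8.94  -8.94  -8.99  -9.08  -9.35  -8.66  -8.41]
w6 [np.float64(223.26), np.float64(208.37), np.float64(199.33), np.float64(190.36), np.float64(181.35), np.float64(172.42), np.float64(163.52)] [-14.89  -9.04  -8.97  -9.01  -8.93  -8.9 ]
```

```bash
python3 - <<'E'
from h import *
r.move_linear(W(153.3,0,56),rate=50); r.wait(.3)
s=r.sense();x=J(s['tool_pos'])[0];print(J(s['tool_pos']),s['force'])
r.move_linear(W(153.3+152.7-x,0.2,56),rate=20); r.wait(.4)
s=r.sense();print(J(s['tool_pos']),s['force'],153.3+152.7-x)
p=shoot('w7'); crop(p,'w7c',330,150,450,250,6)
E
```

```text
[151.50478159   0.20906788  55.89481065] [-0.66235031 -5.27419872  0.58503613]
[152.53690565   0.20033815  55.88297499] [ 0.66313627 -5.68204828 -0.24290776] 154.49521840630868
22.4583 [572.22244429 120.30084946  55.88297499] [-1.57113609 -0.00345434 -1.59358665]
```

View pics/w7c.png

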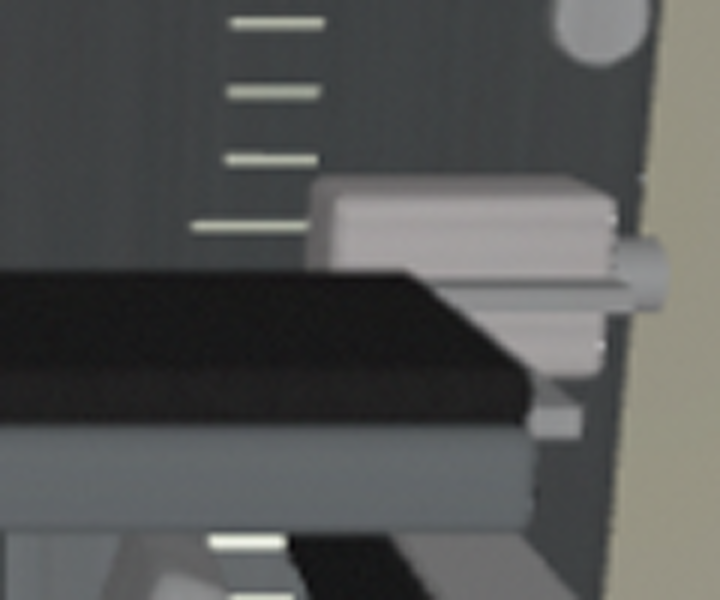

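```bash
python3 - <<'E'
from h import *
p=load('w7');f=lambda c,z:J(at_z(p,[(330+c[0]/6-.4,150+c[1]/6-.4)],z,p['T'])[0]).round(2)
print('ridge far/near',f((520,284),34),f((520,311),34),'block far',f((480,196),28))
print('f+5',f((300,424),97),'f-5',f((300,530),97))
d=p['depth'][216:224,418:427]; print(d.round(0))
z=np.median(d[3:5,2:6]);
n=cv2.undistortPoints(np.array([[[422.,220.]]]),p['K'],p['D'])[0,0];P=p['T']@np.array([n[0]*z,n[1]*z,z,1]);print('blade top',J(P[:3]))
zt=J(P[:3])[2]
print(f((558,404),zt),f((558,437),zt))
fr=p['frame'].mean(2)
print([(i,int(v)) for i,v in zip(range(176,216),fr[176:216,410:417].mean(1))])
E
```

```text
ridge far/near [169.66 -70.36  34.  ] [166.27 -70.63  34.  ] block far [179.39 -66.64  28.  ]
f+5 [172.61 -30.51  97.  ] f-5 [163.01 -30.99  97.  ]
[[146. 166. 165. 166. 166. 165. 167. 166. 232.]
 [148. 164. 165. 164. 163. 162. 163. 164. 164.]
 [147. 163. 164. 164. 162. 163. 163. 162. 162.]
 [164. 164. 163. 163. 164. 163. 163.   0. 164.]
 [165. 163. 164. 164. 164. 165. 164. 163. 163.]
 [163. 163. 164. 162. 164. 163. 164. 163. 162.]
 [147. 164. 163. 163. 164. 164. 164. 164. 164.]
 [146. 234. 235. 233. 234. 234. 235. 234. 234.]]
blade top [166.63140767 -59.18827798  78.38256226]
[168.49 -59.38  78.38] [165.15 -59.66  78.38]
[(176, 65), (177, 65), (178, 65), (179, 89), (180, 105), (181, 111), (182, 126), (183, 149), (184, 160), (185, 161), (186, 157), (187, 155), (188, 157), (189, 160), (190, 160), (191, 160), (192, 158), (193, 158), (194, 159), (195, 159), (196, 128), (197, 102), (198, 130), (199, 141), (200, 141), (201, 140), (202, 156), (203, 158), (204, 148), (205, 134), (206, 116), (207, 96), (208, 72), (209, 48), (210, 32), (211, 28), (212, 31), (213, 31), (214, 32), (215, 32)]
```

```bash
python3 - <<'E'
from h import *
r.move_linear(W(154.95,0.1,56),rate=20); r.wait(.3)
s=r.sense();print(s['time_s'],J(s['tool_pos']),s['force'])
for g in (50,36,0):
    r.set_gripper(g,40)
    s=r.sense();print(g,s['time_s'],s['gripper_width'],J(s['tool_pos']),s['force'])
r.wait(.3)
s=r.sense();print(s['time_s'],s['gripper_width'],J(s['tool_pos']),s['force'])
p=shoot('w8'); crop(p,'w8c',200,150,460,345,3)
p=r.read_camera('side');save(p,'s8');crop(p,'s8c',270,150,390,240,6)
E
```

```text
23.0583 [1.52868704e+02 1.52352871e-01 5.59376760e+01] [ 0.67622685 -6.62123441 -0.07742418]
50 23.6833 50.271907270370974 [152.86111154  -3.15638559  56.47299493] [ 5.44088063 -6.8113063  -1.68839564]
36 24.1417 36.13159394198723 [152.89688492  -3.92478806  56.62812313] [ 6.99011172 -7.19391468 -2.77278224]
0 24.4583 27.449282086710987 [152.91716482   0.65070381  56.44978718] [-2.08997187 -7.79884684  4.44899168]
24.7583 26.659020699573187 [152.90010317   0.63418107  56.44886252] [-1.59233282 -8.16835629  4.65312875]
24.7583 [571.79710486 120.6739694   56.44886252] [-1.57195155 -0.00360101 -1.59336959]
```

View pics/w8c.png

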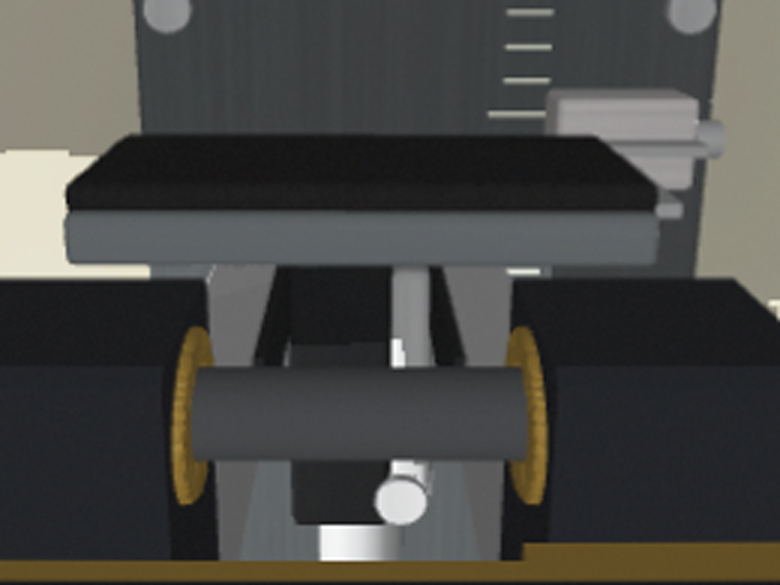

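View pics/s8c.png

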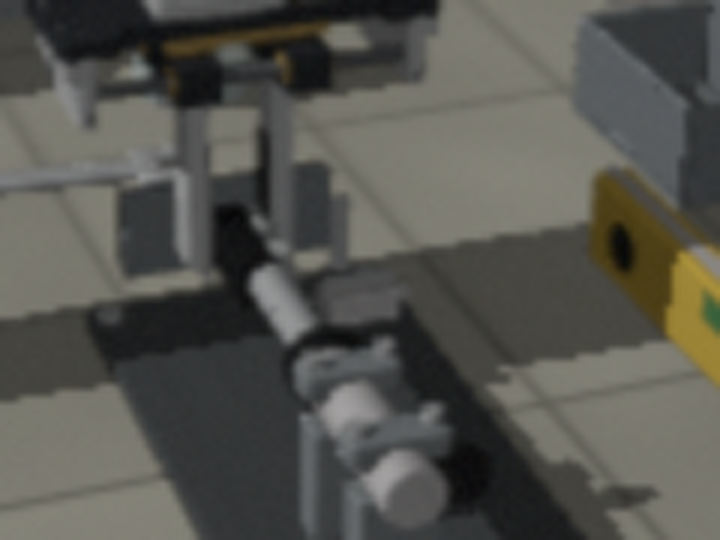

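```bash
python3 - <<'E'
from h import *
for n in ('w7','w8'):
    p=load(n);fr=p['frame'].mean(2);print([int(v) for v in fr[216:226,330:400].mean(1)],[int(v) for v in fr[194:206,412:417].mean(1)])
p=load('w8');f=lambda u,v,z:J(at_z(p,[(u,v)],z,p['T'])[0]).round(2)
print(f(365,220.05,97),f(414,199.6,34),f(422,219.7,78.4))
r.hand_in(); print(r.sense()['time_s'])
E
```

```text
[32, 31, 31, 30, 45, 75, 91, 97, 100, 102] [159, 159, 128, 102, 131, 141, 141, 140, 156, 158, 154, 152]
[30, 30, 30, 29, 52, 77, 91, 95, 97, 99] [153, 154, 135, 105, 111, 131, 136, 136, 146, 153, 151, 143]
[172.91 -22.75  97.  ] [167.9  -68.59  34.  ] [167.03 -58.94  78.4 ]
the job is handed in; nothing more can be done
the job is handed in; nothing more can be done
```

The knob is at its zero stop and the leg is held at the mark with the lever shut. I handed the job in just after 24.8 s, still gripping.

- **Knob:** I turned the trim knob counter-clockwise about 0.67 rad until the moment rose to 0.42 N m at the hard stop. A wrist picture afterwards showed its white line at jig -x, in line with the zero tick.
- **Leg and lever:** I pushed the foot out about 66.7 mm with the fingers either side of the block and the lever open. I then shut the lever with a 40 N grip. Before that I let the leg back home once, lever open, to measure where the fingers touch it.
- **Mark:** In the last picture the foot's mid-plane and the ridge both measured jig x = 167.9 mm. The blade's top measured 167.0 mm, and the estimate from arm travel put the leg about 0.1–0.3 mm short. The blade's lower end was hidden by the foot, so I never saw it directly over the ridge; I take the error to be within about 1 mm.
- **Lever shut:** The picture shows it flat along the block. The finger width read 26.7 mm against the nominal 28 mm, and I did not resolve that difference. While the jaws closed, the gripper was pushed about 4 mm sideways, then came back to within 0.7 mm of the leg's axis.
- **Bench:** I kept clear of everything else and saw nothing moved in the pictures, but I did not check each item separately at the end.

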